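# Line up ground bushings by height on the inspection rail

## Robot

A 7-joint arm with a two-finger parallel gripper is mounted at the origin on the work surface. World frame = base frame: x ahead of the robot, y to its left, z up, the work surface at z = 0. Lengths are in m, angles in rad, forces in N, time in s.
With the tool pointing down it reaches from about 0.4 to 0.85 m from the base axis. Payload 10.4 kg.
Tool frame: the origin (TCP) lies at the very end of the fingers, on their centre line; the grasp point (between the pads) lies 19 mm behind it; z points along the fingers, y is the line along which they close (so a half turn about z gives the same grasp; the last joint's range is limited). The gripper opens to 85 mm and grips with 20 to 120 N. Pads are 22 mm wide; open, the fingers measure 114 mm over their backs; the gripper's body (76 mm by 85 mm) begins 54 mm behind the grasp point. The pads swing forward as they close: fully open they stand 13 mm farther back than shut.
Start: joints at [1.137, 0.332, -0.065, 1.46, 0.022, 1.35, -0.088], TCP at [0.25, -0.573, 0.231] pointing down, gripper open.
Joint ranges: [-2.6, 2.6], [-0.5, 2.12], [-1.47, 1.34], [0.16, 2.42], [-1.27, 4.41], [0.06, 2.06], [-2.6, 2.6]. Speed limits (rad/s): [2.22, 2.22, 2.79, 2.79, 3.14, 3.14, 3.14].

## Interface

Orientations are given as a unit quaternion [x, y, z, w].
In Python, from workcell import manip, optics gives the robot as it stands.
- The arm moves only by the tool jog_arm, never from a script. Its arguments are lists of equal length, an entry for each row: "dr": the turn, a rotation vector about the tool's x, y, z normalised to -1 to 1, where 1 is 4 degrees, a list of three; "translation": the shift along the tool's x, y, z normalised to -1 to 1, where 1 is 0.025 m, a list of three; "jaw": the opening, from 0 (shut) to 1 (fully open). A call has 1 to 10 rows; each row shifts and turns the commanded pose from where the row before left it, along the tool's axes as they then stand; what a row does not reach is not made up. A row lasts 1/10 s, in which the tool goes at most 50 mm and 8.59 degrees, less where a joint would pass 70% of its speed; a pose out of reach is approached as far as the arm can. A call with a number of a shift or a turn outside -1 to 1 is refused whole. A call with a gripper value outside its range is refused whole. The fingers move at their own pace and stop on an object; "squeeze" is the grip in N (left out, the last holds). Time passes only in rows, so rows that do not move let the fingers close. It gives the time, the measured TCP pose, the force, the opening and the grip force at its end, in the units of the state.
- manip.get_obs(): the state, without advancing time (a new reading comes with each control period).
- optics.camera(name): name is "scene" or "top" or "wrist"; returns a dict with "color" (400x640x3 uint8, red, green, blue), "mtx" (3x3 intrinsics, pixels), "R" (3x3) and "t" (3): a world point X has camera coordinates R X + t. Camera axes: x right, y down, z forward; pixel columns grow to the right and rows downward; lengths in m; the calibration is good to about 2 mm. A picture is of the moment at which its call begins. There is no depth.
- manip.hand_in(): hands the job in; it is judged then, once.
The state is a dict: "clock": time; "joint_pos": joint angles; "joint_velocities": joint speeds; "tau": joint torques, N m; "position": TCP position; "ee_rot": TCP orientation; "ft_force": force on the tool from outside, world axes, zero at the start; "torque": the same for the moment, N m; "grip_width": opening from 0.0 (shut) to 1.0 (fully open); "grasp_force": force on a finger pad.
Only numpy, scipy, OpenCV 4.12 (cv2) and the standard library are available. Lean on these libraries where they do the work, as an engineer would, in place of code of your own. Each camera call takes 0.05 s, during which the arm holds its last target. There are 200 camera calls.

## Task

Stand the four bushings upright on the white seats of the inspection rail, one centred on each seat, in order of height: the tallest on the seat next to the red stop, then each next shorter one, ending with the shortest at the grey stop. Do not disturb the oil can.

Things in the scene. Friction and masses are not known exactly. Their poses are not given: they have to be found in the camera images.
- bush_30: The shortest of four loose plain bushings (upright metal tubes): brass-yellow, 30 mm high, 52 mm outside diameter, 30 mm bore, 340 g as nominal. It starts standing upright on the bench (z = 0), on the robot's side of the rail. Origin: centre of its underside; z is its axis, up.
- bush_42: The second shortest of four loose plain bushings (upright metal tubes): bright steel, 42 mm high, 40 mm outside diameter, 22 mm bore, 290 g as nominal. It starts standing upright on the bench (z = 0), on the robot's side of the rail. Origin: centre of its underside; z is its axis, up.
- bush_54: The second tallest of four loose plain bushings (upright metal tubes): blackened, near-black, 54 mm high, 46 mm outside diameter, 26 mm bore, 480 g as nominal. It starts standing upright on the bench (z = 0), on the robot's side of the rail. Origin: centre of its underside; z is its axis, up.
- bush_66: The tallest of four loose plain bushings (upright metal tubes): copper-red, 66 mm high, 34 mm outside diameter, 18 mm bore, 360 g as nominal. It starts standing upright on the bench (z = 0), on the robot's side of the rail. Origin: centre of its underside; z is its axis, up.
- seat_a: White round seat with a black centre dot, 64 mm in diameter, 3 mm thick, fixed on the inspection rail: the +y (robot's left) end seat of four alike, in one straight row 80 mm apart. Origin: centre of its underside, on the rail's top, 10 mm above the bench. The rail is a fixed blue-painted bar 80 mm wide, 460 mm long, turned up to 9 degrees.
- seat_b: White round seat with a black centre dot, 64 mm in diameter, 3 mm thick, fixed on the inspection rail: second from the +y end of four alike, in one straight row 80 mm apart. Origin: centre of its underside, on the rail's top, 10 mm above the bench. y runs along the rail, x across it, away from the robot.
- seat_c: White round seat with a black centre dot, 64 mm in diameter, 3 mm thick, fixed on the inspection rail: third from the +y end of four alike, in one straight row 80 mm apart. Origin: centre of its underside, on the rail's top, 10 mm above the bench. The bushing's underside rests 3 mm above this origin, 13 mm above the bench.
- seat_d: White round seat with a black centre dot, 64 mm in diameter, 3 mm thick, fixed on the inspection rail: the -y (robot's right) end seat of four alike, in one straight row 80 mm apart. Origin: centre of its underside, on the rail's top, 10 mm above the bench.
- red_stop: Red end stop, a fixed block 70 mm across the rail, 30 mm along it, 30 mm high, on the rail 85 mm beyond the end seat at one end or the other; a grey block like it stands at the far end from it. It marks the tall end of the row. Origin: centre of its underside, 10 mm above the bench.
- oil_can: Bystander: blue oil can, 64 mm in diameter, 105 mm high plus a thin brass spout, its tip 160 mm above the bench, standing to the robot's right of the work. Origin: centre of its underside. Not to be disturbed. (Two brown abrasive sleeves stand to the left, a wrench lies beyond the rail: not needed.)
There are look-alikes about, which are no part of the job. Leave any purple look-alike of the bush_66 alone. What is shaped like the bush_30 but purple is not meant.

How it is judged:
By the outcome, as a careful person would: the job done as asked, in the order asked, and still so for the second after the job is handed in, with the robot touching nothing.
It also fails if it takes over 96 s, if anything falls off the work surface, if the arm or the gripper's body presses on something with over 40 N, if the wrist force passes 120 N, or if a joint passes its speed limit or range.

## Working session

There is one attempt and no reset: what is moved stays moved. The work goes in short steps, Python scripts to look and compute and a tool call to move; the robot and the scene stay as the last step left them, time stands still between calls to the robot, and variables do not carry over. Pictures are saved under pics/ and viewed, at most 14 in all, crops included, and the job is handed in when it is done.

Besides the shell and the picture viewer there is one more tool, called by a JSON object that holds its "api" and its "payload", one argument or row to a line. jog_arm: Moves the arm, as the interface text tells. Scaled input: -1 to 1 covers 0.025 m each way for a shift and 4 degrees each way for a turn. Its arguments: {"type":"object","properties":{"dr":{"type":"array","items":{"type":"array","items":{"type":"number"}}},"translation":{"type":"array","items":{"type":"array","items":{"type":"number"}}},"jaw":{"type":"array","items":{"type":"number"}},"squeeze":{"type":"number"}},"required":["dr","translation","jaw"]}

```bash
mkdir -p pics; python3 - <<'E'
from workcell import manip, optics
import cv2,numpy as np
o=manip.get_obs();print(o)
for n in("scene","top"):
    c=optics.camera(n);cv2.imwrite(f"pics/{n}0.png",c["color"][:,:,::-1]);np.savez(f"pics/{n}0.npz",**c)
    print(n,c["mtx"].round(1).tolist(),c["R"].round(4).tolist(),c["t"].round(4).tolist(),(-c["R"].T@c["t"]).round(3))
E
```

```text
{'clock': 0.0, 'joint_pos': array([ 1.13740796,  0.33289053, -0.0646903 ,  1.46098166,  0.02156859,
        1.34989349, -0.08848235]), 'joint_velocities': array([ 6.06061744e-05, -1.28041543e-03, -1.20209980e-03,  1.27178110e-03,
       -1.01720736e-03,  9.04528876e-04, -1.24625768e-04]), 'tau': array([-5.54775306e-04, -6.25457811e+01,  4.85483254e-02, -3.91612852e+01,
        1.61169574e-02,  1.00960521e-02, -2.61379466e-05]), 'position': array([ 0.24942402, -0.57264416,  0.23048499]), 'ee_rot': array([ 9.78978010e-01,  2.03964478e-01, -1.71400598e-04, -7.19407861e-04]), 'ft_force': array([ 0.17975394, -0.12426082, -0.25901296]), 'torque': array([ 0.04630953, -0.02203314, -0.0251632 ]), 'grasp_force': 0.0, 'grip_width': 0.9994536347579397}
scene [[444.4, 0.0, 324.4], [0.0, 444.4, 204.6], [0.0, 0.0, 1.0]] [[0.6119, 0.791, -0.0039], [0.6835, -0.5312, -0.5008], [-0.3982, 0.3037, -0.8656]] [-0.2433, -0.3933, 1.373] [ 0.964 -0.433  0.991]
top [[367.4, 0.0, 322.7], [0.0, 367.4, 201.1], [0.0, 0.0, 1.0]] [[-0.0196, -0.9995, -0.0246], [-0.9845, 0.0236, -0.1739], [0.1743, 0.0208, -0.9845]] [-0.0606, 0.5203, 0.777] [ 0.376 -0.089  0.854]
```

View pics/top0.png

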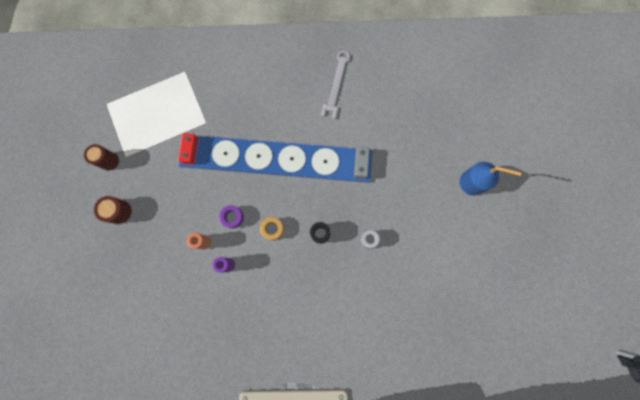

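View pics/scene0.png

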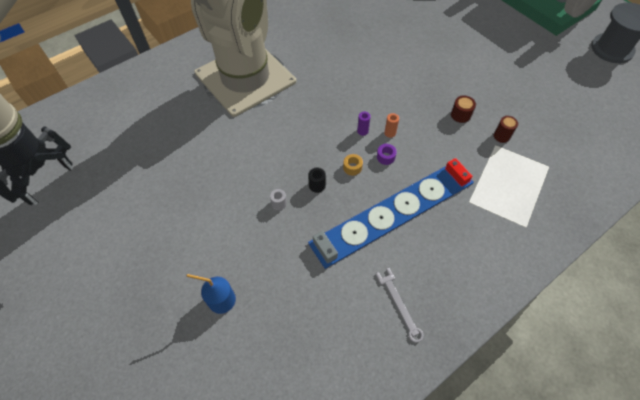

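The red stop is at the +y end (top view: red at (188,149), grey at (362,162)), with the seats at about (225,153), (258,156), (291,158) and (325,161). The bushings are copper (197,241), brass (271,228), black (320,233) and steel (370,239). The purple look-alikes at (231,217) and (223,265) stay put, and the oil can is at (480,178).

```bash
cat > h.py <<'E'
import cv2,numpy as np
from scipy.spatial.transform import Rotation as Rot
M={'copper':((3,110,90),(12,255,255)),'brass':((14,110,90),(28,255,255)),'black':((0,0,0),(180,255,38)),
 'red':((0,215,120),(2,255,255)),'purple':((130,100,60),(160,255,255)),'white':((0,0,190),(180,40,255)),'blue':((104,150,60),(125,255,255)),'steel':((0,0,140),(180,40,255))}
def blobs(c,name,amin=30,amax=1e5):
    hsv=cv2.cvtColor(c["color"],cv2.COLOR_RGB2HSV);lo,hi=M[name]
    n,l,s,cen=cv2.connectedComponentsWithStats(cv2.inRange(hsv,lo,hi))
    return [(cen[i].round(1),s[i].tolist()) for i in range(1,n) if amin<=s[i][4]<=amax]
def ray(c,uv):
    d=c["R"].T@np.linalg.solve(c["mtx"],[uv[0],uv[1],1.]);return -c["R"].T@c["t"],d/np.linalg.norm(d)
def onz(c,uv,z):
    o,d=ray(c,uv);return o+d*(z-o[2])/d[2]
def tri(*cu):
    A=np.zeros((3,3));b=np.zeros(3);rs=[ray(c,u) for c,u in cu]
    for o,d in rs: P=np.eye(3)-np.outer(d,d);A+=P;b+=P@o
    x=np.linalg.solve(A,b);return x,[float(np.linalg.norm((np.eye(3)-np.outer(d,d))@(x-o))) for o,d in rs]
def proj(c,X):
    p=c["mtx"]@(c["R"]@np.asarray(X)+c["t"]);return p[:2]/p[2]
E
python3 - <<'E'
from h import *
C={n:np.load(f"pics/{n}0.npz") for n in("scene","top")}
C={n:{k:v[k] for k in v.files} for n,v in C.items()}
for n,c in C.items():
    for m in M:
        print(n,m,[(b[0].tolist(),b[1]) for b in blobs(c,m,40,4000)])
hs=cv2.cvtColor(C['top']['color'],cv2.COLOR_RGB2HSV)
for p in[(197,241),(204,241),(271,217),(320,224),(370,231),(300,300),(400,238)]:print(p,hs[p[1],p[0]])
E
```

```text
scene copper [([465.8, 102.4], [457, 96, 18, 14, 62]), ([391.3, 124.7], [385, 114, 14, 23, 240]), ([508.6, 122.9], [501, 117, 16, 12, 58])]
scene brass [([166.0, 17.2], [136, 0, 61, 43, 1827]), ([32.0, 74.3], [0, 45, 67, 60, 2302]), ([465.0, 102.8], [458, 98, 15, 11, 124]), ([509.0, 121.9], [503, 118, 12, 9, 85]), ([352.5, 164.1], [344, 154, 19, 21, 305]), ([199.4, 277.9], [187, 274, 25, 11, 63])]
scene black [([24.4, 164.7], [0, 133, 69, 71, 1906]), ([316.5, 180.1], [309, 169, 16, 23, 311])]
scene red [([456.8, 171.9], [448, 163, 21, 19, 80])]
scene purple [([363.3, 122.8], [358, 112, 12, 23, 228]), ([385.9, 153.6], [377, 144, 19, 21, 307])]
scene white [([509.8, 185.7], [470, 148, 79, 79, 3777]), ([431.4, 188.7], [420, 179, 24, 20, 356]), ([406.5, 202.6], [395, 193, 24, 20, 368]), ([380.9, 217.1], [369, 207, 25, 21, 387]), ([354.2, 232.2], [342, 222, 25, 22, 410])]
scene blue [([10.4, 31.8], [0, 24, 23, 17, 202]), ([387.5, 217.2], [309, 168, 164, 100, 1886]), ([218.4, 295.1], [202, 277, 33, 36, 818])]
scene steel [([115.0, 16.9], [106, 12, 16, 10, 83]), ([273.8, 76.9], [246, 43, 51
[... 932 characters left out ...]
, 155.6], [245, 143, 27, 26, 495]), ([291.2, 158.4], [278, 146, 27, 26, 506]), ([324.6, 161.0], [312, 149, 26, 25, 505]), ([296.1, 396.2], [247, 392, 93, 8, 509])]
top blue [([206.7, 154.0], [194, 138, 30, 31, 311]), ([275.4, 159.9], [226, 140, 99, 38, 827]), ([344.5, 164.1], [326, 148, 29, 32, 485]), ([477.6, 178.6], [461, 164, 37, 30, 700])]
top steel [([225.4, 153.1], [212, 140, 27, 27, 544]), ([258.4, 155.6], [245, 143, 28, 26, 553]), ([291.7, 158.4], [278, 146, 28, 26, 555]), ([325.0, 161.2], [312, 148, 27, 27, 559])]
(197, 241) [  8 130 143]
(204, 241) [  8 117 113]
(271, 217) [ 18  98 172]
(320, 224) [75 21 49]
(370, 231) [120   6 177]
(300, 300) [113   7 146]
(400, 238) [105   4 142]
```

```bash
python3 - <<'E'
from h import *
C={n:np.load(f"pics/{n}0.npz") for n in("scene","top")}
s,t=[{k:v[k] for k in v.files} for v in C.values()]
P={'copper':((391.3,125),(198.2,240.9)),'brass':((353,164.5),(271.8,228.3)),'black':((317,180.2),(320,233)),'steel':((278.5,198),(370.5,239)),
'a':((431.4,189),(225.1,153.1)),'b':((406.5,202.8),(258.2,155.6)),'c':((380.9,217.3),(291.5,158.4)),'d':((354.1,232.3),(324.8,161.1)),'purpR':((386.5,154),(231,216.4)),'purpT':((363.3,122.8),(222.9,264.5)),'can':((218.4,295.1),(477.6,178.6))}
for k,(u,v) in P.items():
    x,r=tri((s,u),(t,v));print(k,x.round(4),np.round(r,4))
E
```

```text
copper [0.4362 0.2079 0.0327] [0.002 0.002]
brass [0.4636 0.0468 0.0129] [0.0005 0.0005]
black [ 0.4496 -0.064   0.023 ] [0.0002 0.0002]
steel [ 0.434  -0.1759  0.0269] [0.001 0.001]
a [0.6473 0.1601 0.0102] [0.0011 0.0011]
b [0.6385 0.0799 0.0114] [0.0011 0.0011]
c [6.298e-01 5.000e-04 1.070e-02] [0.0008 0.0008]
d [ 0.6209 -0.0789  0.0104] [0.001 0.001]
purpR [0.493  0.1413 0.0134] [0.0012 0.0012]
purpT [0.3829 0.1507 0.0335] [0.0017 0.0017]
can [ 0.5639 -0.4255  0.0328] [0.0013 0.0013]
```

The triangulated points pass the checks: the bushing mid-heights are near h/2, seat pitch is about 80 mm, and rail yaw is about -6.3°. I'll turn the tool so it closes across the rail. That needs -60.2° about tool z, starting with 15 rows.

{"api": "jog_arm", "payload": {
  "dr": [
    [0,0,-1],
    [0,0,-1],
    [0,0,-1],
    [0,0,-1],
    [0,0,-1],
    [0,0,-1],
    [0,0,-1],
    [0,0,-1],
    [0,0,-1],
    [0,0,-1]
  ],
  "translation": [
    [0,0,0],
    [0,0,0],
    [0,0,0],
    [0,0,0],
    [0,0,0],
    [0,0,0],
    [0,0,0],
    [0,0,0],
    [0,0,0],
    [0,0,0]
  ],
  "jaw": [1,1,1,1,1,1,1,1,1,1],
  "squeeze": 60
}}

```text
clock: 1.1
position: [0.2495, -0.5728, 0.2308]
ee_rot: [0.849, 0.528, 0.0, -0.0]
ft_force: [-0.1, 0.3, -0.7]
grip_width: 0.997
grasp_force: 0.0
```

{"api": "jog_arm", "payload": {
  "dr": [
    [0,0,-1],
    [0,0,-1],
    [0,0,-1],
    [0,0,-1],
    [0,0,-1],
    [0,0,0],
    [0,0,0]
  ],
  "translation": [
    [0,0,0],
    [0,0,0],
    [0,0,0],
    [0,0,0],
    [0,0,0],
    [0,0,0],
    [0,0,0]
  ],
  "jaw": [1,1,1,1,1,1,1]
}}

```text
clock: 1.8
position: [0.2495, -0.5729, 0.231]
ee_rot: [0.747, 0.665, 0.0, -0.0]
ft_force: [0.1, -0.1, -0.7]
grip_width: 1.002
grasp_force: 0.0
```

{"api": "jog_arm", "payload": {
  "dr": [
    [0,0,0],
    [0,0,0],
    [0,0,0],
    [0,0,0],
    [0,0,0],
    [0,0,0],
    [0,0,0],
    [0,0,0],
    [0,0,0],
    [0,0,0]
  ],
  "translation": [
    [0.97,0.25,0],
    [0.97,0.25,0],
    [0.97,0.25,0],
    [0.97,0.25,0],
    [0.97,0.25,0],
    [0.97,0.25,0],
    [0.97,0.25,0],
    [0.97,0.25,0],
    [0.97,0.25,0],
    [0.97,0.25,0]
  ],
  "jaw": [1,1,1,1,1,1,1,1,1,1]
}}

```text
clock: 2.8
position: [0.3392, -0.3381, 0.2314]
ee_rot: [0.747, 0.665, -0.0, 0.0]
ft_force: [-0.4, -0.4, 0.2]
grip_width: 1.0
grasp_force: 0.0
```

{"api": "jog_arm", "payload": {
  "dr": [
    [0,0,0],
    [0,0,0],
    [0,0,0],
    [0,0,0],
    [0,0,0],
    [0,0,0],
    [0,0,0],
    [0,0,0]
  ],
  "translation": [
    [0.97,0.25,0],
    [0.97,0.25,0],
    [0.97,0.25,0],
    [0.97,0.25,0],
    [0.97,0.25,0],
    [0.97,0.25,0],
    [0,0,0],
    [0,0,0]
  ],
  "jaw": [1,1,1,1,1,1,1,1]
}}

```text
clock: 3.6
position: [0.3926, -0.1987, 0.2314]
ee_rot: [0.746, 0.666, -0.0, 0.0]
ft_force: [-1.0, -0.6, 0.2]
grip_width: 1.001
grasp_force: 0.0
```

```bash
python3 - <<'E'
from workcell import manip, optics
import cv2,numpy as np
o=manip.get_obs();print(o["position"],o["ee_rot"],o["joint_pos"])
c=optics.camera("wrist");cv2.imwrite("pics/w1.png",c["color"][:,:,::-1]);np.savez("pics/w1.npz",**c)
print(c["mtx"].round(1).tolist(),c["R"].round(3).tolist(),(-c["R"].T@c["t"]).round(3))
E
```

```text
[ 0.39264323 -0.19870339  0.23141193] [ 7.45940681e-01  6.66012333e-01 -1.34154768e-04  2.33639225e-04] [ 0.91819824 -0.05731051 -0.52717514  1.89364751 -0.02947158  1.29729732
  0.28659498]
[[305.3, 0.0, 319.3], [0.0, 305.3, 198.2], [0.0, 0.0, 1.0]] [[0.994, -0.112, -0.0], [-0.108, -0.957, 0.269], [-0.03, -0.267, -0.963]] [ 0.4   -0.131  0.373]
```

View pics/w1.png

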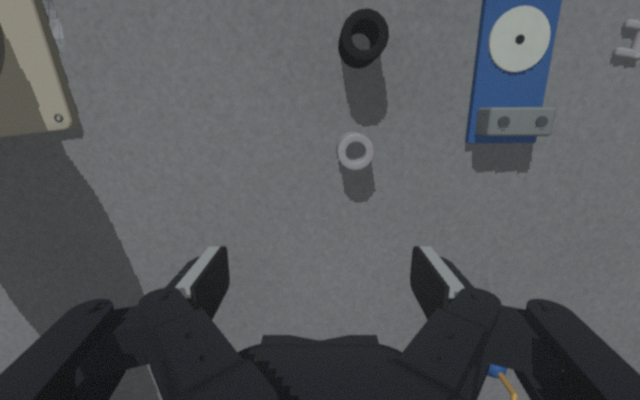

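Wrist view: steel bushing at (355,150), black at (363,40), seat d at (519,39). I'll sweep along the row taking wrist pictures so each object is seen from two places.

{"api": "jog_arm", "payload": {
  "dr": [
    [0,0,0],
    [0,0,0],
    [0,0,0],
    [0,0,0],
    [0,0,0],
    [0,0,0],
    [0,0,0],
    [0,0,0]
  ],
  "translation": [
    [0.95,0.14,0],
    [0.95,0.14,0],
    [0.95,0.14,0],
    [0.95,0.14,0],
    [0.95,0.14,0],
    [0.95,0.14,0],
    [0,0,0],
    [0,0,0]
  ],
  "jaw": [1,1,1,1,1,1,1,1]
}}

```text
clock: 4.45
position: [0.4295, -0.0603, 0.2313]
ee_rot: [0.746, 0.666, -0.0, 0.0]
ft_force: [-0.2, 0.6, -0.5]
grip_width: 1.0
grasp_force: 0.0
```

```bash
cat > snap.py <<'E'
import sys
from workcell import manip, optics
import cv2,numpy as np
n=sys.argv[1];o=manip.get_obs();print(o["clock"],o["position"].round(4))
c=optics.camera(sys.argv[2] if len(sys.argv)>2 else "wrist");cv2.imwrite(f"pics/{n}.png",c["color"][:,:,::-1]);np.savez(f"pics/{n}.npz",**c)
E
python3 snap.py w2
```

```text
4.45 [ 0.4295 -0.0603  0.2313]
```

{"api": "jog_arm", "payload": {
  "dr": [
    [0,0,0],
    [0,0,0],
    [0,0,0],
    [0,0,0],
    [0,0,0],
    [0,0,0],
    [0,0,0],
    [0,0,0]
  ],
  "translation": [
    [0.95,0.03,0],
    [0.95,0.03,0],
    [0.95,0.03,0],
    [0.95,0.03,0],
    [0.95,0.03,0],
    [0.95,0.03,0],
    [0,0,0],
    [0,0,0]
  ],
  "jaw": [1,1,1,1,1,1,1,1]
}}

```text
clock: 5.3
position: [0.4502, 0.0804, 0.2311]
ee_rot: [0.746, 0.666, -0.0, -0.0]
ft_force: [-0.6, -1.5, 0.6]
grip_width: 0.997
grasp_force: 0.0
```

```bash
python3 snap.py w3; python3 - <<'E'
import cv2,numpy as np
cv2.imwrite("pics/w23.png",cv2.resize(np.vstack([cv2.imread("pics/w2.png")[:280],cv2.imread("pics/w3.png")[:280]]),(640,560)))
E
```

```text
5.3 [0.4502 0.0804 0.2311]
```

View pics/w23.png

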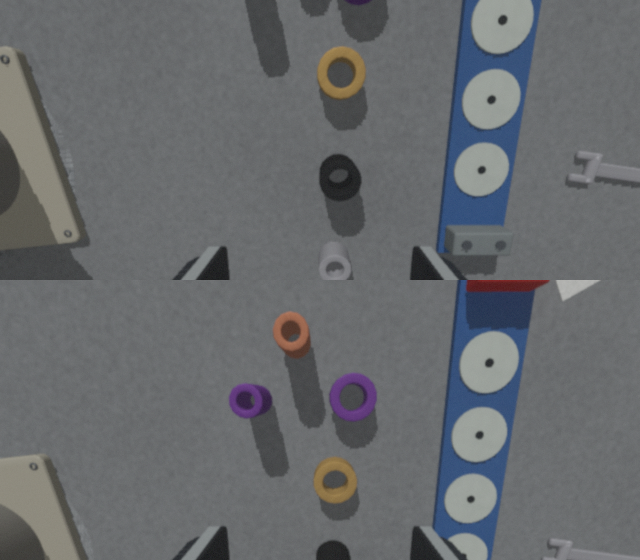

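Both pictures are clear. Upper (w2): brass (342,72), black (340,177), steel (335,258), seats d, c and b at (481,169), (491,99) and (502,20). Lower (w3, minus 280 rows): copper (291,50), brass (335,200), seats a, b, c at (489,82), (479,154) and (471,219). Next I measure from two wrist views.

```bash
cat >> h.py <<'E'
def load(n):
    v=np.load(f"pics/{n}.npz");return {k:v[k] for k in v.files}
def grey(c): return cv2.GaussianBlur(c["color"],(3,3),0)
def top_ell(c,xyz,lo,hi,rad=45,prt=False):
    """ellipse about the top face: mask inside HSV range near the expected pixel, hull, fit"""
    u=proj(c,xyz);hsv=cv2.cvtColor(grey(c),cv2.COLOR_RGB2HSV)
    m=cv2.inRange(hsv,lo,hi);w=np.zeros_like(m);cv2.circle(w,tuple(int(v) for v in u),rad,255,-1);m&=w
    cs,_=cv2.findContours(m,cv2.RETR_EXTERNAL,cv2.CHAIN_APPROX_NONE)
    k=cv2.convexHull(max(cs,key=cv2.contourArea))
    k=max(cs,key=cv2.contourArea)
    return cv2.fitEllipse(k)
E
python3 - <<'E'
from h import *
w={n:load(n) for n in("w1","w2","w3")}
for n,pts in {"w2":[(335,243),(335,262),(340,160),(340,193),(340,52),(340,94),(481,155),(300,150),(330,262),(322,262),(340,175),(344,205),(325,72)],"w3":[(291,37),(291,70),(335,182),(335,215),(320,200)],"w1":[(355,135),(355,167),(363,15),(350,50),(360,40)]}.items():
    hs=cv2.cvtColor(grey(w[n]),cv2.COLOR_RGB2HSV);print(n,[(p,hs[p[1],p[0]].tolist()) for p in pts])
for n in w: print(n,[(b[0].tolist(),b[1][2:]) for b in blobs(w[n],'white',800,6000)])
d,c,b=[tri(*p)[0].round(4) for p in []] or (0,0,0)
E
```

```text
w2 [((335, 243), [120, 8, 127]), ((335, 262), [114, 14, 89]), ((340, 160), [120, 6, 41]), ((340, 193), [110, 18, 42]), ((340, 52), [19, 127, 149]), ((340, 94), [20, 127, 141]), ((481, 155), [60, 10, 160]), ((300, 150), [105, 9, 109]), ((330, 262), [113, 10, 104]), ((322, 262), [120, 10, 132]), ((340, 175), [105, 7, 71]), ((344, 205), [105, 7, 71]), ((325, 72), [19, 124, 142])]
w3 [((291, 37), [9, 124, 154]), ((291, 70), [9, 119, 118]), ((335, 182), [19, 123, 153]), ((335, 215), [19, 123, 151]), ((320, 200), [19, 125, 139])]
w1 [((355, 135), [120, 9, 141]), ((355, 167), [120, 8, 130]), ((363, 15), [110, 19, 40]), ((350, 50), [120, 12, 41]), ((360, 40), [100, 11, 71])]
w1 []
w2 []
w3 []
```

```bash
python3 - <<'E'
from h import *
w={n:load(n) for n in("w1","w2","w3")}
Q={'copper':([.436,.208,.066],(4,90,132),(14,255,255),["w3"]),'brass':([.4636,.0468,.03],(14,90,110),(25,255,255),["w2","w3"]),
'black':([.4496,-.064,.027],(0,0,0),(180,255,56),["w1","w2"]),'steel':([.434,-.176,.042],(0,0,121),(180,30,255),["w1","w2"]),
'a':([.6473,.16,.013],(0,0,138),(180,40,255),["w3"]),'b':([.6385,.08,.013],(0,0,138),(180,40,255),["w2","w3"]),
'c':([.63,.0005,.013],(0,0,138),(180,40,255),["w2","w3"]),'d':([.621,-.079,.013],(0,0,138),(180,40,255),["w1","w2","w3"])}
for k,(x,lo,hi,vs) in Q.items():
    r=[]
    for v in vs:
        e=top_ell(w[v],x,lo,hi,40);z=x[2]
        print(k,v,np.round(e[0],1),np.round(e[1],1),'exp',proj(w[v],x).round(1),'onz',onz(w[v],e[0],z)[:2].round(4));r.append((w[v],e[0]))
    if len(r)>1:
        X,res=tri(*r);print('   ',k,X.round(4),np.round(res,4))
E
```

```text
copper w3 [290.3  50.5] [33.7 36.5] exp [288.6  48.9] onz [0.4374 0.2065]
brass w2 [340.9  72.1] [46.7 50.5] exp [340.4  71.5] onz [0.4641 0.0461]
brass w3 [334.5 200. ] [41.4 45.1] exp [334.2 202. ] onz [0.4642 0.0491]
    brass [0.4645 0.047  0.0226] [0.0002 0.0002]
black w1 [362.5  38.5] [45.2 60.4] exp [359.8  40.6] onz [ 0.4525 -0.0624]
black w2 [339.1 178. ] [39.5 46.3] exp [337.2 175.9] onz [ 0.4516 -0.0667]
    black [ 0.4511 -0.0644  0.0374] [0.0001 0.0001]
steel w1 [355.2 149.7] [33.8 36.3] exp [355.1 152.6] onz [ 0.4343 -0.1729]
steel w2 [333.5 264. ] [28.8 40.7] exp [334.  270.5] onz [ 0.4343 -0.1674]
    steel [ 0.4349 -0.1743  0.0293] [0.0008 0.0008]
a w3 [488.9  81.3] [53.9 62.6] exp [488.5  82.2] onz [0.6477 0.1609]
b w2 [501.5  23. ] [53.4 64. ] exp [501.8  19.8] onz [0.6384 0.077 ]
b w3 [479.1 153.6] [49.7 56.5] exp [478.5 155. ] onz [0.6391 0.0817]
    b [0.6452 0.0794 0.0008] [0. 0.]
c w2 [491.1  98.2] [52.9 61.1] exp [490.8  99.6] onz [0.6302 0.0019]
c w3 [470.2 217.7] [45.7 51.7] exp [470.  219.2] onz [0.6303 0.0024]
    c [0.631  0.0019 0.0116] [0. 0.]
d w1 [519.5  37.8] [55.7 67.2] exp [519.1  39.2] onz [ 0.6214 -0.0777]
d w2 [481.2 168.5] [48.6 55.3] exp [480.7 169.9] onz [ 0.6215 -0.0773]
d w3 [471.1 268. ] [23. 43.] exp [461.9 276.5] onz [ 0.6328 -0.0678]
    d [ 0.6338 -0.0776 -0.0029] [0.0033 0.0053 0.0062]
```

Wrist and fixed cameras agree to within 2 mm, and seat pitch is 80 mm. I'll start with the copper one at (0.437, 0.207).

{"api": "jog_arm", "payload": {
  "dr": [
    [0,0,0],
    [0,0,0],
    [0,0,0],
    [0,0,0],
    [0,0,0],
    [0,0,0],
    [0,0,0],
    [0,0,0],
    [0,0,0],
    [0,0,0]
  ],
  "translation": [
    [0.99,-0.22,0],
    [0.99,-0.22,0],
    [0.99,-0.22,0],
    [0.99,-0.22,0],
    [0.99,-0.22,0],
    [0,0,0.9],
    [0,0,0.9],
    [0,0,0.9],
    [0,0,0],
    [0,0,0]
  ],
  "jaw": [0.8,0.8,0.8,0.8,0.8,0.8,0.8,0.8,0.8,0.8]
}}

```text
clock: 6.35
position: [0.437, 0.2067, 0.1641]
ee_rot: [0.746, 0.666, -0.0, -0.0]
ft_force: [0.5, 0.1, 1.3]
grip_width: 0.8
grasp_force: 0.0
```

{"api": "jog_arm", "payload": {
  "dr": [
    [0,0,0],
    [0,0,0],
    [0,0,0],
    [0,0,0],
    [0,0,0],
    [0,0,0],
    [0,0,0],
    [0,0,0]
  ],
  "translation": [
    [0,0,0.96],
    [0,0,0.96],
    [0,0,0.96],
    [0,0,0.96],
    [0,0,0.96],
    [0,0,0.96],
    [0,0,0],
    [0,0,0]
  ],
  "jaw": [0.8,0.8,0.8,0.8,0.8,0.8,0.8,0.8]
}}

```text
clock: 7.15
position: [0.4376, 0.2077, 0.0211]
ee_rot: [0.746, 0.666, 0.0, 0.0]
ft_force: [-0.2, 0.4, 1.1]
grip_width: 0.8
grasp_force: 0.0
```

{"api": "jog_arm", "payload": {
  "dr": [
    [0,0,0],
    [0,0,0],
    [0,0,0],
    [0,0,0],
    [0,0,0],
    [0,0,0],
    [0,0,0],
    [0,0,0]
  ],
  "translation": [
    [0,0,0],
    [0,0,0],
    [0,0,0],
    [0,0,0],
    [0,0,0],
    [0,0,0],
    [0,0,0],
    [0,0,0]
  ],
  "jaw": [0.3,0.3,0.3,0.3,0.3,0.3,0.3,0.3],
  "squeeze": 50
}}

```text
clock: 7.95
position: [0.4377, 0.2078, 0.0211]
ee_rot: [0.746, 0.666, 0.001, 0.001]
ft_force: [-0.3, -2.4, 9.7]
grip_width: 0.387
grasp_force: 48.8
```

{"api": "jog_arm", "payload": {
  "dr": [
    [0,0,0],
    [0,0,0],
    [0,0,0],
    [0,0,0],
    [0,0,0],
    [0,0,0],
    [0,0,0],
    [0,0,0],
    [0,0,0]
  ],
  "translation": [
    [0,0,-0.5],
    [0,0,-0.9],
    [0,0,-0.9],
    [0,0,-0.9],
    [-0.1,0.95,0],
    [-0.1,0.95,0],
    [-0.1,0.95,0],
    [-0.1,0.95,0],
    [-0.1,0.95,0]
  ],
  "jaw": [0.3,0.3,0.3,0.3,0.3,0.3,0.3,0.3,0.3]
}}

```text
clock: 8.85
position: [0.554, 0.1814, 0.1005]
ee_rot: [0.746, 0.666, -0.0, -0.0]
ft_force: [-0.1, 0.1, -3.3]
grip_width: 0.385
grasp_force: 50.4
```

{"api": "jog_arm", "payload": {
  "dr": [
    [0,0,0],
    [0,0,0],
    [0,0,0],
    [0,0,0],
    [0,0,0],
    [0,0,0]
  ],
  "translation": [
    [-0.1,0.95,0],
    [-0.1,0.95,0],
    [-0.1,0.95,0],
    [-0.1,0.95,0],
    [0,0,0],
    [0,0,0]
  ],
  "jaw": [0.3,0.3,0.3,0.3,0.3,0.3]
}}

```text
clock: 9.45
position: [0.6463, 0.1612, 0.1]
ee_rot: [0.746, 0.666, -0.0, -0.001]
ft_force: [-0.5, 0.1, -3.1]
grip_width: 0.385
grasp_force: 50.7
```

```bash
python3 snap.py w4
```

```text
9.45 [0.6463 0.1612 0.1   ]
```

View pics/w4.png

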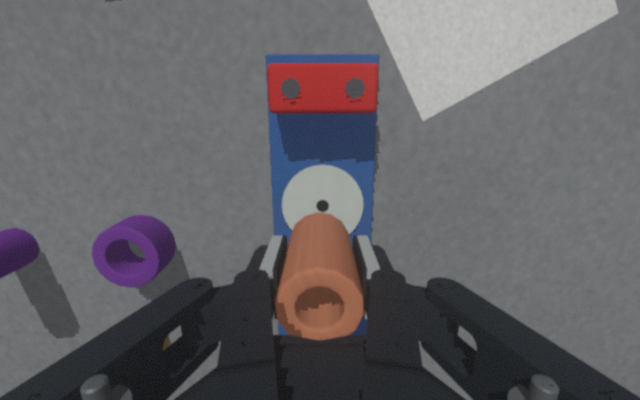

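The copper bushing hangs upright at (321,300), with the seat dot at (322,205). I'll compare both with the calibration.

```bash
python3 - <<'E'
from h import *
c=load("w4")
print(onz(c,(322.3,205.5),.013).round(4))
hs=cv2.cvtColor(grey(c),cv2.COLOR_RGB2HSV)
g=c["color"][:,:,:3].mean(2)
m=((g<60)*255).astype('uint8');w=np.zeros_like(m);cv2.circle(w,(322,205),15,255,-1);m&=w
M_=cv2.moments(m,True);print(M_['m10']/M_['m00'],M_['m01']/M_['m00'],onz(c,(M_['m10']/M_['m00'],M_['m01']/M_['m00']),.013).round(4))
e=top_ell(c,onz(c,(321,304),.145),(3,80,142),(15,255,255),60);print(e,onz(c,e[0],.145).round(4))
print([onz(c,(u,303),.145).round(4)[:2] for u in(277,364)],hs[330,310],hs[240,320],hs[270,300])
E
```

```text
[0.6483 0.1596 0.013 ]
322.12857142857143 205.4142857142857 [0.6482 0.1597 0.013 ]
((319.3426208496094, 292.6286926269531), (76.1585922241211, 98.86524963378906), 160.19134521484375) [0.647  0.1671 0.145 ]
[array([0.6312, 0.1645]), array([0.6627, 0.161 ])] [  9 124 164] [  9 120 155] [  9 123 154]
```

{"api": "jog_arm", "payload": {
  "dr": [
    [0,0,0],
    [0,0,0],
    [0,0,0],
    [0,0,0],
    [0,0,0],
    [0,0,0]
  ],
  "translation": [
    [-0.03,0.07,0.7],
    [0,0,0.7],
    [0,0,0.7],
    [0,0,0.5],
    [0,0,0],
    [0,0,0]
  ],
  "jaw": [0.3,0.3,0.3,0.3,0.3,0.3]
}}

```text
clock: 10.1
position: [0.6477, 0.1603, 0.0338]
ee_rot: [0.746, 0.666, -0.0, -0.0]
ft_force: [0.5, 0.1, -4.0]
grip_width: 0.381
grasp_force: 49.8
```

{"api": "jog_arm", "payload": {
  "dr": [
    [0,0,0],
    [0,0,0],
    [0,0,0]
  ],
  "translation": [
    [0,0,0.03],
    [0,0,0.02],
    [0,0,0]
  ],
  "jaw": [0.3,0.3,0.3]
}}

```text
clock: 10.4
position: [0.6481, 0.1602, 0.0333]
ee_rot: [0.746, 0.666, -0.0, -0.0]
ft_force: [0.3, -0.6, -3.2]
grip_width: 0.384
grasp_force: 49.8
```

{"api": "jog_arm", "payload": {
  "dr": [
    [0,0,0],
    [0,0,0],
    [0,0,0],
    [0,0,0]
  ],
  "translation": [
    [0,0,0.03],
    [0,0,0.03],
    [0,0,0],
    [0,0,0]
  ],
  "jaw": [0.3,0.3,0.3,0.3]
}}

```text
clock: 10.8
position: [0.6483, 0.1602, 0.0327]
ee_rot: [0.746, 0.666, 0.0, 0.0]
ft_force: [-3.6, -2.0, 6.6]
grip_width: 0.381
grasp_force: 50.5
```

Contact. I'll release, rise, head toward the black bushing and look back on the way.

{"api": "jog_arm", "payload": {
  "dr": [
    [0,0,0],
    [0,0,0],
    [0,0,0],
    [0,0,0],
    [0,0,0],
    [0,0,0],
    [0,0,0],
    [0,0,0],
    [0,0,0]
  ],
  "translation": [
    [0,0,0],
    [0,0,0],
    [0,0,0],
    [0,0,0],
    [0,0,-0.6],
    [0,0,-1],
    [0,0,-1],
    [0,0,-1],
    [0,0,-1]
  ],
  "jaw": [0.5,0.6,0.7,0.7,0.8,0.8,0.8,0.8,0.8]
}}

```text
clock: 11.7
position: [0.6483, 0.1605, 0.1494]
ee_rot: [0.746, 0.666, 0.0, 0.0]
ft_force: [-0.1, 0.3, 0.0]
grip_width: 0.8
grasp_force: 0.0
```

{"api": "jog_arm", "payload": {
  "dr": [
    [0,0,0],
    [0,0,0],
    [0,0,0],
    [0,0,0],
    [0,0,0],
    [0,0,0]
  ],
  "translation": [
    [-0.98,-0.68,-0.5],
    [-0.98,-0.68,-0.5],
    [-0.98,-0.68,0],
    [-0.98,-0.68,0],
    [-0.98,-0.68,0],
    [0,0,0]
  ],
  "jaw": [0.8,0.8,0.8,0.8,0.8,0.8]
}}

```text
clock: 12.3
position: [0.5486, 0.0447, 0.173]
ee_rot: [0.747, 0.665, -0.001, 0.001]
ft_force: [-0.0, -0.3, -0.5]
grip_width: 0.801
grasp_force: 0.0
```

```bash
python3 snap.py w5
```

```text
12.3 [0.5486 0.0447 0.173 ]
```

View pics/w5.png

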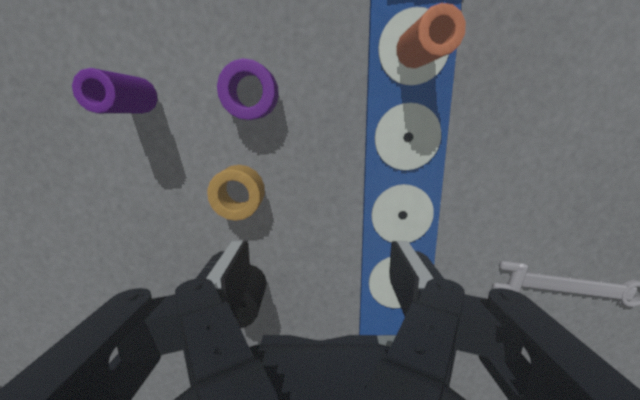

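The copper bushing stands on seat a (base about (410,55)). On to the black one.

{"api": "jog_arm", "payload": {
  "dr": [
    [0,0,0],
    [0,0,0],
    [0,0,0],
    [0,0,0],
    [0,0,0],
    [0,0,0],
    [0,0,0],
    [0,0,0],
    [0,0,0]
  ],
  "translation": [
    [-0.96,-0.67,0],
    [-0.96,-0.67,0],
    [-0.96,-0.67,0],
    [-0.96,-0.67,0],
    [-0.96,-0.67,0],
    [0,0,0.92],
    [0,0,0.92],
    [0,0,0.92],
    [0,0,0]
  ],
  "jaw": [0.85,0.85,0.85,0.85,0.85,0.85,0.85,0.85,0.85]
}}

```text
clock: 13.25
position: [0.4523, -0.0604, 0.1015]
ee_rot: [0.745, 0.667, -0.001, -0.002]
ft_force: [0.6, -0.5, -0.3]
grip_width: 0.852
grasp_force: 0.0
```

{"api": "jog_arm", "payload": {
  "dr": [
    [0,0,0],
    [0,0,0],
    [0,0,0],
    [0,0,0],
    [0,0,0],
    [0,0,0],
    [0,0,0],
    [0,0,0],
    [0,0,0],
    [0,0,0]
  ],
  "translation": [
    [0,0,0.92],
    [0,0,0.92],
    [0,0,0.92],
    [0,0,0.92],
    [0,0,0],
    [0,0,0],
    [0,0,0],
    [0,0,0],
    [0,0,0],
    [0,0,0]
  ],
  "jaw": [0.85,0.85,0.85,0.85,0.85,0.45,0.45,0.45,0.45,0.45]
}}

```text
clock: 14.25
position: [0.4543, -0.0615, 0.0129]
ee_rot: [0.746, 0.666, 0.0, 0.001]
ft_force: [-1.9, 1.6, 8.9]
grip_width: 0.522
grasp_force: 50.0
```

{"api": "jog_arm", "payload": {
  "dr": [
    [0,0,0],
    [0,0,0],
    [0,0,0],
    [0,0,0],
    [0,0,0],
    [0,0,0],
    [0,0,0],
    [0,0,0],
    [0,0,0]
  ],
  "translation": [
    [0,0,-0.5],
    [0,0,-1],
    [0,0,-1],
    [0,0,-1],
    [0.83,0.84,0],
    [0.83,0.84,0],
    [0.83,0.84,0],
    [0.83,0.84,0],
    [0.83,0.84,0]
  ],
  "jaw": [0.45,0.45,0.45,0.45,0.45,0.45,0.45,0.45,0.45]
}}

```text
clock: 15.15
position: [0.57, 0.0301, 0.0998]
ee_rot: [0.746, 0.666, 0.0, 0.0]
ft_force: [0.4, 1.1, -5.0]
grip_width: 0.517
grasp_force: 52.7
```

{"api": "jog_arm", "payload": {
  "dr": [
    [0,0,0],
    [0,0,0],
    [0,0,0],
    [0,0,0],
    [0,0,0],
    [0,0,0]
  ],
  "translation": [
    [0.83,0.84,0],
    [0.83,0.84,0],
    [0.83,0.84,0],
    [0,0,0],
    [0,0,0],
    [0,0,0]
  ],
  "jaw": [0.45,0.45,0.45,0.45,0.45,0.45]
}}

```text
clock: 15.75
position: [0.6384, 0.0833, 0.0991]
ee_rot: [0.746, 0.666, -0.0, 0.0]
ft_force: [-0.1, 0.2, -4.2]
grip_width: 0.521
grasp_force: 53.3
```

```bash
python3 snap.py w6
```

```text
15.75 [0.6384 0.0833 0.0991]
```

View pics/w6.png

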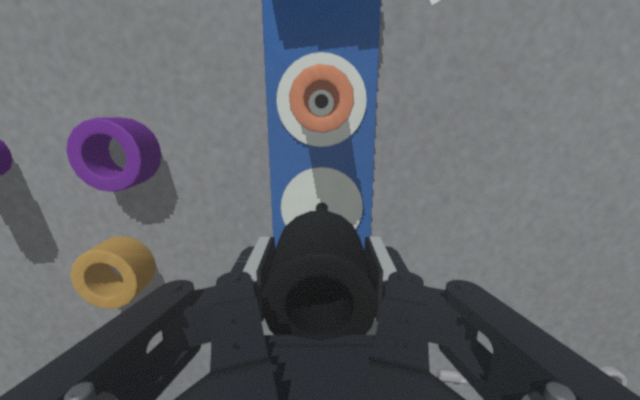

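Copper sits centred on seat a: bore at (321,98), with the dot visible through it at (321,101). The black one is held above seat b, dot at (322,208).

```bash
python3 - <<'E'
from h import *
c=load("w6")
for k,lo,hi,x,z in(('seat a',(0,0,125),(180,40,255),onz(c,(321,100),.013),.013),('copper',(3,90,60),(15,255,255),onz(c,(321,98),.079),.079)):
    e=top_ell(c,x,lo,hi,60);print(k,np.round(e[0],1),np.round(e[1],1),onz(c,e[0],z)[:2].round(4))
g=grey(c).mean(2).astype(int);print(g[268:345:3,320].tolist());print(g[303,255:390:4].tolist())
print('dot b',onz(c,(322,208),.013).round(4),'black bore',onz(c,(320,303),.140).round(4),'dot a',onz(c,(321,101),.013).round(4))
E
```

```text
seat a [320.9  98.6] [88.8 91.5] [0.6482 0.1611]
copper [321.1  97.9] [61.8 65.7] [0.6478 0.1586]
[37, 36, 33, 28, 26, 27, 24, 25, 24, 23, 20, 23, 28, 34, 34, 34, 32, 33, 33, 34, 32, 34, 38, 38, 43, 46]
[51, 36, 29, 28, 36, 37, 37, 36, 24, 23, 23, 25, 23, 25, 22, 24, 25, 27, 28, 32, 33, 34, 31, 30, 27, 33, 36, 36, 37, 34, 36, 46, 50, 50]
dot b [0.64  0.08  0.013] black bore [0.6385 0.0822 0.14  ] dot a [0.6481 0.1594 0.013 ]
```

{"api": "jog_arm", "payload": {
  "dr": [
    [0,0,0],
    [0,0,0],
    [0,0,0],
    [0,0,0],
    [0,0,0],
    [0,0,0],
    [0,0,0]
  ],
  "translation": [
    [0,0.05,0.7],
    [0,0,0.7],
    [0,0,0.7],
    [0,0,0.7],
    [0,0,0.1],
    [0,0,0],
    [0,0,0]
  ],
  "jaw": [0.45,0.45,0.45,0.45,0.45,0.45,0.45]
}}

```text
clock: 16.5
position: [0.6397, 0.0843, 0.0249]
ee_rot: [0.746, 0.666, -0.0, -0.0]
ft_force: [-0.5, -0.4, -5.7]
grip_width: 0.522
grasp_force: 51.8
```

{"api": "jog_arm", "payload": {
  "dr": [
    [0,0,0],
    [0,0,0],
    [0,0,0],
    [0,0,0]
  ],
  "translation": [
    [0,0,0.03],
    [0,0,0.03],
    [0,0,0],
    [0,0,0]
  ],
  "jaw": [0.45,0.45,0.45,0.45]
}}

```text
clock: 16.9
position: [0.6401, 0.0843, 0.0247]
ee_rot: [0.746, 0.666, 0.0, 0.0]
ft_force: [-2.5, -1.2, 0.2]
grip_width: 0.523
grasp_force: 52.2
```

{"api": "jog_arm", "payload": {
  "dr": [
    [0,0,0],
    [0,0,0],
    [0,0,0],
    [0,0,0],
    [0,0,0],
    [0,0,0],
    [0,0,0],
    [0,0,0],
    [0,0,0]
  ],
  "translation": [
    [0,0,0.02],
    [0,0,0],
    [0,0,0],
    [0,0,0],
    [0,0,0],
    [0,0,-0.6],
    [0,0,-1],
    [0,0,-1],
    [0,0,-1]
  ],
  "jaw": [0.45,0.6,0.7,0.8,0.8,0.8,0.8,0.8,0.8]
}}

```text
clock: 17.8
position: [0.6402, 0.0844, 0.1163]
ee_rot: [0.746, 0.666, 0.0, 0.0]
ft_force: [-0.1, -0.1, 0.4]
grip_width: 0.8
grasp_force: 0.0
```

{"api": "jog_arm", "payload": {
  "dr": [
    [0,0,0],
    [0,0,0],
    [0,0,0],
    [0,0,0],
    [0,0,0],
    [0,0,0],
    [0,0,0],
    [0,0,0],
    [0,0,0],
    [0,0,0]
  ],
  "translation": [
    [-0.93,-0.58,-0.5],
    [-0.93,-0.58,-0.5],
    [-0.93,-0.58,0],
    [-0.93,-0.58,0],
    [-0.93,-0.58,0],
    [-0.93,-0.58,0],
    [-0.93,-0.58,0],
    [-0.93,-0.58,0],
    [0,0,0],
    [0,0,0]
  ],
  "jaw": [0.8,0.8,0.8,0.8,0.8,0.8,0.8,0.8,0.8,0.8]
}}

```text
clock: 18.8
position: [0.5041, -0.0878, 0.14]
ee_rot: [0.746, 0.666, 0.0, 0.001]
ft_force: [-0.7, 0.6, -1.1]
grip_width: 0.803
grasp_force: 0.0
```

{"api": "jog_arm", "payload": {
  "dr": [
    [0,0,0],
    [0,0,0],
    [0,0,0],
    [0,0,0],
    [0,0,0],
    [0,0,0],
    [0,0,0],
    [0,0,0]
  ],
  "translation": [
    [-0.94,-0.59,0],
    [-0.94,-0.59,0],
    [-0.94,-0.59,0],
    [-0.94,-0.59,0],
    [0,0,0.88],
    [0,0,0.88],
    [0,0,0],
    [0,0,0]
  ],
  "jaw": [0.8,0.8,0.8,0.8,0.8,0.8,0.8,0.8]
}}

```text
clock: 19.6
position: [0.4355, -0.1732, 0.0957]
ee_rot: [0.745, 0.667, 0.0, -0.0]
ft_force: [0.4, -0.4, 0.3]
grip_width: 0.798
grasp_force: 0.0
```

Correct by -1 mm along tool x, descend and grip.

{"api": "jog_arm", "payload": {
  "dr": [
    [0,0,0],
    [0,0,0],
    [0,0,0],
    [0,0,0],
    [0,0,0],
    [0,0,0],
    [0,0,0],
    [0,0,0],
    [0,0,0],
    [0,0,0]
  ],
  "translation": [
    [-0.05,-0.04,0.88],
    [0,0,0.88],
    [0,0,0.88],
    [0,0,0.88],
    [0,0,0],
    [0,0,0],
    [0,0,0],
    [0,0,0],
    [0,0,0],
    [0,0,0]
  ],
  "jaw": [0.8,0.8,0.8,0.8,0.8,0.35,0.35,0.35,0.35,0.35]
}}

```text
clock: 20.6
position: [0.4349, -0.1758, 0.009]
ee_rot: [0.746, 0.666, 0.0, 0.001]
ft_force: [-1.8, 1.5, 7.4]
grip_width: 0.451
grasp_force: 49.4
```

{"api": "jog_arm", "payload": {
  "dr": [
    [0,0,0],
    [0,0,0],
    [0,0,0],
    [0,0,0],
    [0,0,0],
    [0,0,0],
    [0,0,0],
    [0,0,0],
    [0,0,0],
    [0,0,0]
  ],
  "translation": [
    [0,0,-0.5],
    [0,0,-1],
    [0,0,-1],
    [0,0,-1],
    [0.98,0.87,0],
    [0.98,0.87,0],
    [0.98,0.87,0],
    [0.98,0.87,0],
    [0.98,0.87,0],
    [0.98,0.87,0]
  ],
  "jaw": [0.35,0.35,0.35,0.35,0.35,0.35,0.35,0.35,0.35,0.35]
}}

```text
clock: 21.6
position: [0.5807, -0.0434, 0.096]
ee_rot: [0.746, 0.666, 0.0, 0.0]
ft_force: [0.0, -0.4, -3.0]
grip_width: 0.453
grasp_force: 51.1
```

{"api": "jog_arm", "payload": {
  "dr": [
    [0,0,0],
    [0,0,0],
    [0,0,0],
    [0,0,0],
    [0,0,0]
  ],
  "translation": [
    [0.98,0.87,0],
    [0.98,0.87,0],
    [0,0,0],
    [0,0,0],
    [0,0,0]
  ],
  "jaw": [0.35,0.35,0.35,0.35,0.35]
}}

```text
clock: 22.1
position: [0.6281, -0.0014, 0.0952]
ee_rot: [0.746, 0.666, -0.0, 0.0]
ft_force: [0.2, 0.2, -2.5]
grip_width: 0.45
grasp_force: 51.4
```

```bash
python3 snap.py w7
```

```text
22.1 [ 0.6281 -0.0014  0.0952]
```

View pics/w7.png

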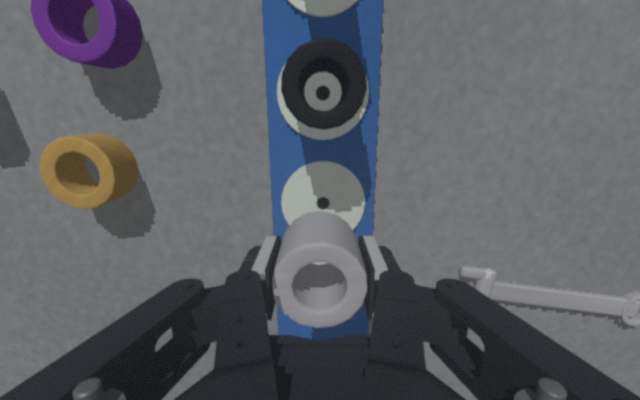

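Black stands on seat b (top about (324,84), dot at (323,93)). Steel is held over seat c, dot at (323,203).

```bash
python3 - <<'E'
from h import *
c=load("w7")
e=top_ell(c,onz(c,(324,84),.067),(0,0,0),(180,255,48),60);print('black',np.round(e[0],1),np.round(e[1],1),onz(c,e[0],.067)[:2].round(4))
print('dot b',onz(c,(323,93),.013)[:2].round(4),'dot c',onz(c,(323,203),.013)[:2].round(4))
e=top_ell(c,onz(c,(320,285),.128),(0,0,138),(180,40,255),50);print('steel',np.round(e[0],1),np.round(e[1],1),onz(c,e[0],.128)[:2].round(4),onz(c,(320.5,286),.128)[:2].round(4))
E
```

```text
black [323.8  83.9] [80.9 85.6] [0.6397 0.081 ]
dot b [0.6397 0.0797] dot c [6.31e-01 4.00e-04]
steel [318.7 280.2] [84.9 88.3] [0.6282 0.0026] [ 6.287e-01 -2.000e-04]
```

{"api": "jog_arm", "payload": {
  "dr": [
    [0,0,0],
    [0,0,0],
    [0,0,0],
    [0,0,0],
    [0,0,0],
    [0,0,0],
    [0,0,0]
  ],
  "translation": [
    [0.05,0.07,0.7],
    [0,0,0.7],
    [0,0,0.7],
    [0,0,0.7],
    [0,0,0.06],
    [0,0,0],
    [0,0,0]
  ],
  "jaw": [0.35,0.35,0.35,0.35,0.35,0.35,0.35]
}}

```text
clock: 22.85
position: [0.6301, 0.0008, 0.0224]
ee_rot: [0.746, 0.666, -0.0, -0.0]
ft_force: [-0.7, -0.2, -2.7]
grip_width: 0.444
grasp_force: 52.2
```

{"api": "jog_arm", "payload": {
  "dr": [
    [0,0,0],
    [0,0,0],
    [0,0,0],
    [0,0,0]
  ],
  "translation": [
    [0,0,0.03],
    [0,0,0.03],
    [0,0,0],
    [0,0,0]
  ],
  "jaw": [0.35,0.35,0.35,0.35]
}}

```text
clock: 23.25
position: [0.6304, 0.0007, 0.0216]
ee_rot: [0.746, 0.666, -0.0, 0.0]
ft_force: [0.0, -0.2, -3.9]
grip_width: 0.45
grasp_force: 52.2
```

{"api": "jog_arm", "payload": {
  "dr": [
    [0,0,0],
    [0,0,0],
    [0,0,0],
    [0,0,0]
  ],
  "translation": [
    [0,0,0.03],
    [0,0,0.03],
    [0,0,0],
    [0,0,0]
  ],
  "jaw": [0.35,0.35,0.35,0.35]
}}

```text
clock: 23.65
position: [0.6305, 0.0007, 0.0208]
ee_rot: [0.746, 0.666, -0.0, 0.0]
ft_force: [-3.0, -1.8, 5.4]
grip_width: 0.452
grasp_force: 52.9
```

{"api": "jog_arm", "payload": {
  "dr": [
    [0,0,0],
    [0,0,0],
    [0,0,0],
    [0,0,0],
    [0,0,0],
    [0,0,0],
    [0,0,0],
    [0,0,0]
  ],
  "translation": [
    [0,0,0],
    [0,0,0],
    [0,0,0],
    [0,0,0],
    [0,0,-0.6],
    [0,0,-1],
    [0,0,-1],
    [0,0,-1]
  ],
  "jaw": [0.6,0.7,0.8,0.8,0.9,0.9,0.9,0.9]
}}

```text
clock: 24.45
position: [0.6305, 0.001, 0.1123]
ee_rot: [0.746, 0.666, 0.0, 0.0]
ft_force: [0.1, -1.5, -0.2]
grip_width: 0.903
grasp_force: 0.0
```

{"api": "jog_arm", "payload": {
  "dr": [
    [0,0,0],
    [0,0,0],
    [0,0,0],
    [0,0,0],
    [0,0,0],
    [0,0,0],
    [0,0,0],
    [0,0,0],
    [0,0,0],
    [0,0,0]
  ],
  "translation": [
    [0.16,-0.97,0],
    [0.16,-0.97,0],
    [0.16,-0.97,0],
    [0.16,-0.97,0],
    [0.16,-0.97,0],
    [0.16,-0.97,0],
    [0.16,-0.97,0],
    [0,0,0.5],
    [0,0,0],
    [0,0,0]
  ],
  "jaw": [0.9,0.9,0.9,0.9,0.9,0.9,0.9,0.9,0.9,0.9]
}}

```text
clock: 25.45
position: [0.4655, 0.0475, 0.0979]
ee_rot: [0.746, 0.666, 0.0, 0.0]
ft_force: [-0.2, -0.2, 0.2]
grip_width: 0.902
grasp_force: 0.0
```

{"api": "jog_arm", "payload": {
  "dr": [
    [0,0,0],
    [0,0,0],
    [0,0,0],
    [0,0,0],
    [0,0,0],
    [0,0,0],
    [0,0,0],
    [0,0,0],
    [0,0,0],
    [0,0,0]
  ],
  "translation": [
    [0,-0.04,0.92],
    [0,0,0.92],
    [0,0,0.92],
    [0,0,0.92],
    [0,0,0],
    [0,0,0],
    [0,0,0],
    [0,0,0],
    [0,0,0],
    [0,0,0]
  ],
  "jaw": [0.9,0.9,0.9,0.9,0.9,0.5,0.5,0.5,0.5,0.5]
}}

```text
clock: 26.45
position: [0.4649, 0.048, 0.0073]
ee_rot: [0.746, 0.666, 0.001, 0.001]
ft_force: [-2.8, 0.7, 7.5]
grip_width: 0.594
grasp_force: 50.9
```

{"api": "jog_arm", "payload": {
  "dr": [
    [0,0,0],
    [0,0,0],
    [0,0,0],
    [0,0,0],
    [0,0,0],
    [0,0,0],
    [0,0,0],
    [0,0,0],
    [0,0,0],
    [0,0,0]
  ],
  "translation": [
    [0,0,-0.5],
    [0,0,-1],
    [0,0,-1],
    [0,0,-1],
    [-0.61,0.97,0],
    [-0.61,0.97,0],
    [-0.61,0.97,0],
    [-0.61,0.97,0],
    [-0.61,0.97,0],
    [-0.61,0.97,0]
  ],
  "jaw": [0.5,0.5,0.5,0.5,0.5,0.5,0.5,0.5,0.5,0.5]
}}

```text
clock: 27.45
position: [0.5991, -0.0605, 0.0946]
ee_rot: [0.746, 0.666, 0.0, 0.0]
ft_force: [-0.3, 0.7, -3.5]
grip_width: 0.594
grasp_force: 53.2
```

{"api": "jog_arm", "payload": {
  "dr": [
    [0,0,0],
    [0,0,0],
    [0,0,0],
    [0,0,0],
    [0,0,0]
  ],
  "translation": [
    [-0.61,0.97,0],
    [0,0,0],
    [0,0,0],
    [0,0,0],
    [0,0,0]
  ],
  "jaw": [0.5,0.5,0.5,0.5,0.5]
}}

```text
clock: 27.95
position: [0.6202, -0.0767, 0.0937]
ee_rot: [0.745, 0.667, 0.0, 0.0]
ft_force: [1.1, 0.8, -3.4]
grip_width: 0.593
grasp_force: 53.4
```

```bash
python3 snap.py w8
```

```text
27.95 [ 0.6202 -0.0767  0.0937]
```

View pics/w8.png

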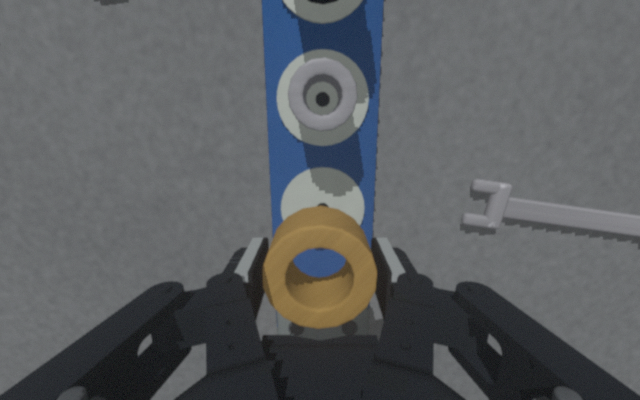

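```bash
python3 - <<'E'
from h import *
c=load("w8")
for nm,u,z in(('dot c',(322.5,99.5),.013),('steel top',(322.5,93.5),.055),('dot d',(322.5,208),.013),('brass top',(320.5,274),.0937-.0073+.03)):print(nm,onz(c,u,z)[:2].round(4))
e=top_ell(c,onz(c,(320,274),.116),(14,90,100),(25,255,255),70);print(np.round(e[0],1),np.round(e[1],1),onz(c,e[0],.116)[:2].round(4))
E
```

```text
dot c [6.308e-01 1.000e-04]
steel top [0.6306 0.0016]
dot d [ 0.6223 -0.0784]
brass top [ 0.6207 -0.0759]
[319.6 268.5] [110.3 121.3] [ 0.6206 -0.0734]
```

Steel sits on seat c within about 1.5 mm. Lowering the brass one onto seat d.

{"api": "jog_arm", "payload": {
  "dr": [
    [0,0,0],
    [0,0,0],
    [0,0,0],
    [0,0,0],
    [0,0,0],
    [0,0,0],
    [0,0,0]
  ],
  "translation": [
    [-0.02,0.04,0.7],
    [0,0,0.7],
    [0,0,0.7],
    [0,0,0.7],
    [0,0,0.06],
    [0,0,0],
    [0,0,0]
  ],
  "jaw": [0.5,0.5,0.5,0.5,0.5,0.5,0.5]
}}

```text
clock: 28.7
position: [0.6213, -0.0779, 0.021]
ee_rot: [0.746, 0.666, -0.0, -0.0]
ft_force: [-0.1, -0.6, -3.0]
grip_width: 0.592
grasp_force: 55.4
```

{"api": "jog_arm", "payload": {
  "dr": [
    [0,0,0],
    [0,0,0],
    [0,0,0],
    [0,0,0],
    [0,0,0]
  ],
  "translation": [
    [0,0,0.03],
    [0,0,0.03],
    [0,0,0.02],
    [0,0,0],
    [0,0,0]
  ],
  "jaw": [0.5,0.5,0.5,0.5,0.5]
}}

```text
clock: 29.2
position: [0.6215, -0.078, 0.0196]
ee_rot: [0.746, 0.666, -0.0, 0.0]
ft_force: [0.1, -0.5, -3.2]
grip_width: 0.593
grasp_force: 55.4
```

{"api": "jog_arm", "payload": {
  "dr": [
    [0,0,0],
    [0,0,0],
    [0,0,0],
    [0,0,0]
  ],
  "translation": [
    [0,0,0.03],
    [0,0,0.02],
    [0,0,0],
    [0,0,0]
  ],
  "jaw": [0.5,0.5,0.5,0.5]
}}

```text
clock: 29.6
position: [0.6216, -0.0781, 0.019]
ee_rot: [0.746, 0.666, -0.0, 0.0]
ft_force: [-2.4, -0.7, 5.5]
grip_width: 0.595
grasp_force: 56.1
```

{"api": "jog_arm", "payload": {
  "dr": [
    [0,0,0],
    [0,0,0],
    [0,0,0],
    [0,0,0],
    [0,0,0],
    [0,0,0],
    [0,0,0],
    [0,0,0],
    [0,0,0],
    [0,0,0]
  ],
  "translation": [
    [0,0,0],
    [0,0,0],
    [0,0,0],
    [0,0,0],
    [0,0,-0.6],
    [0,0,-1],
    [0,0,-1],
    [0,0,-1],
    [0,0,-1],
    [0,0,-1]
  ],
  "jaw": [0.7,0.8,0.85,0.85,0.85,0.85,0.85,0.85,0.85,0.85]
}}

```text
clock: 30.6
position: [0.6215, -0.0777, 0.1606]
ee_rot: [0.746, 0.666, 0.0, 0.0]
ft_force: [0.4, 0.2, -1.0]
grip_width: 0.847
grasp_force: 0.0
```

{"api": "jog_arm", "payload": {
  "dr": [
    [0,0,0],
    [0,0,0],
    [0,0,0],
    [0,0,0],
    [0,0,0],
    [0,0,0]
  ],
  "translation": [
    [-0.9,0,-1],
    [-0.9,0,-1],
    [-0.9,0,0],
    [0,0,0],
    [0,0,0],
    [0,0,0]
  ],
  "jaw": [0.85,0.85,0.85,0.85,0.85,0.85]
}}

```text
clock: 31.2
position: [0.6138, -0.1436, 0.2085]
ee_rot: [0.745, 0.667, 0.0, -0.0]
ft_force: [0.1, 0.1, -1.4]
grip_width: 0.847
grasp_force: 0.0
```

```bash
python3 snap.py w9; python3 snap.py top9 top;python3 snap.py scene9 scene; python3 - <<'E'
import cv2,numpy as np
s=cv2.imread("pics/scene9.png")[130:290,290:490]
cv2.imwrite("pics/fin.png",np.vstack([cv2.imread("pics/w9.png")[:300],np.hstack([cv2.resize(s,(320,256)),cv2.resize(cv2.imread("pics/top9.png")[110:366,150:470],(320,256))])]))
E
```

```text
31.2 [ 0.6138 -0.1436  0.2085]
31.25 [ 0.6138 -0.1435  0.2084]
31.3 [ 0.6139 -0.1437  0.2083]
```

View pics/fin.png

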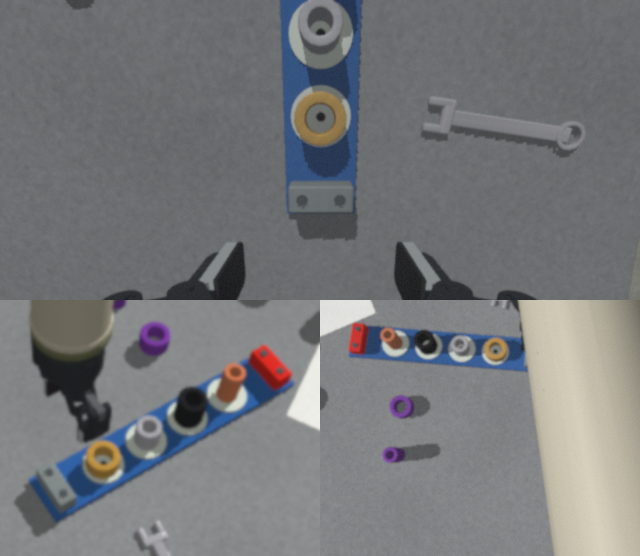

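All four stand upright in order: brass top (320,119) around dot d (320,117), steel on c, black on b, copper on a next to the red stop. One last numeric check, then hand in if all offsets are small.

```bash
python3 - <<'E'
from h import *
from workcell import manip
c=load("w9")
e=top_ell(c,onz(c,(320,118),.043),(14,90,100),(25,255,255),50);b=onz(c,e[0],.043)[:2];d=onz(c,(320.5,117),.013)[:2]
s=onz(c,(320.5,26),.055)[:2];dc=onz(c,(320.5,33),.013)[:2]
print(e[0],b.round(4),d.round(4),s.round(4),dc.round(4))
if np.linalg.norm(b-d)<.004: print(manip.hand_in())
E
```

```text
(319.7650146484375, 117.9415054321289) [ 0.6211 -0.08  ] [ 0.622  -0.0796] [ 0.6302 -0.0031] [0.6308 0.0009]
the job is handed in; nothing more can be done
None
```

The job is handed in: all four bushings stand upright on the seats in order (copper, black, steel, brass from the red stop to the grey), measured within about 1–2.5 mm of centre, apart from a rough last reading of 4 mm for the steel one (1.5 mm in a closer view), and the arm never went near the oil can.

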